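# Sort the leftover panel parts into their sample trays

### The arm

A 6-joint arm with a two-finger parallel gripper is mounted at the origin on the work surface. World frame = base frame: x ahead of the robot, y to its left, z up, the work surface at z = 0. Lengths are in m, angles in rad, forces in N, time in s.
With the tool pointing down it reaches from about 0.325 to 0.9 m from the base axis. Payload 6.1 kg.
Tool frame: the origin (TCP) lies on the centre line of the jaws, within the pads' length; the fingertips stand 17 mm ahead of it and the grasp point (between the pads) lies 2 mm behind it; z points along the fingers, y is the line along which they close (so a half turn about z gives the same grasp; the last joint's range is limited). The gripper opens to 85 mm and grips with 20 to 120 N. Pads are 22 mm wide; open, the fingers measure 114 mm over their backs; the gripper's body (76 mm by 85 mm) begins 54 mm behind the grasp point. The pads swing forward as they close: fully open they stand 13 mm farther back than shut.
Start: joints at [-1.444, 0.22, 1.526, -0, 1.395, -0.126], TCP at [0.156, -0.605, 0.248] pointing down, gripper open.
Joint ranges: [-2.98, 2.98], [-0.91, 2.08], [0.09, 2.57], [-1.24, 4.39], [0.2, 2.65], [-2.68, 2.68]. Speed limits (rad/s): [2.57, 2.57, 3.01, 3.14, 3.14, 3.14].

### API

Orientations are given as a unit quaternion [x, y, z, w].
In Python, from rig import status, cams, arm gives the robot as it stands.
- The arm moves only by the tool step_arm, never from a script. Its argument "motion" is a list of rows, each an object of numbers: "tx", "ty", "tz": the shift along the tool's x, y, z in mm; "ax", "ay", "az": the turn, a rotation vector about the tool's x, y, z in rad; "jaw": the closure, from 0 (fully open) to 1 (shut). In form: [{"tx": .., "ty": .., "tz": .., "ax": .., "ay": .., "az": .., "jaw": ..}, ...]. A call has 1 to 20 rows; each row shifts and turns the commanded pose from where the row before left it, along the tool's axes as they then stand; what a row does not reach is not made up. A row lasts 1/12 s, in which the tool goes at most 41.7 mm and 7.16 degrees, less where a joint would pass 70% of its speed; a pose out of reach is approached as far as the arm can. A call with a gripper value outside its range is refused whole. The fingers move at their own pace and stop on an object; "squeeze" is the grip in N (left out, the last holds). Time passes only in rows, so rows that do not move let the fingers close. It gives the time, the measured TCP pose, the force, the opening and the grip force at its end, in the units of the state.
- status.read_state(): the state, without advancing time (a new reading comes with each control period).
- cams.camera(name): name is "scene" or "side" or "wrist"; returns the picture (420x560x3 uint8, red, green, blue); there is no depth.
- cams.camera_info(name): a dict with "fx", "fy", "cx", "cy" (pixels), "rvec" (rotation vector, rad) and "tvec" (3), from world to camera coordinates, as OpenCV has them. Camera axes: x right, y down, z forward; pixel columns grow to the right and rows downward; lengths in m; the calibration is good to about 2 mm. A picture is of the moment at which its call begins: read the wrist's pose just before it. camera_info takes no time and is no camera call; for the wrist camera it gives the pose at the moment of the call.
- arm.close_job(): hands the job in; it is judged then, once.
The state is a dict: "clock": time; "joints": joint angles; "joint_velocities": joint speeds; "joint_torque": joint torques, N m; "tool_pos": TCP position; "eef_rot": TCP orientation; "contact_force": force on the tool from outside, world axes, zero at the start; "wrist_torque": the same for the moment, N m; "grip_width": opening from 0.0 (shut) to 1.0 (fully open); "gripper_force": force on a finger pad.
Only numpy, scipy, OpenCV 4.12 (cv2) and the standard library are available. Lean on these libraries where they do the work, as an engineer would, in place of code of your own. Each camera call takes 0.05 s, during which the arm holds its last target. There are 200 camera calls.

### The job

Sort the four loose parts on the bench into the four grey trays: each tray has a sample of its kind fixed at one end, so stand the loose toggle switch, round connector, U-bracket and spacer tube each upright on the floor of the empty square bay of the tray whose sample matches it, the same way up as it stands now. Any order and any turn will do; leave the small jar and the roll of tape among them where they are.

Things in the scene. Friction and masses are not known exactly. Their poses are not given: they have to be found in the camera images.
- switch_mid (a point): Loose toggle switch, standing upright, lever up: black housing 32 mm (its x) by 22 mm (its y) by 44 mm high, flat steel top, then a 13 mm bushing and thin bat lever up to 66 mm. Grip it across the housing's 22 mm. This point is on its vertical centre line, half-way up (33 mm above its underside); z is up when it stands.
- connector_mid (a point): Loose round connector, standing upright: dark steel, square foot flange 36 x 36 x 5 mm, above it a round shell 27 mm in diameter up to 54 mm, with pins in its top face. Grip it across the shell, from any side. This point is on its vertical centre line, half-way up (27 mm above its underside); z is up when it stands.
- bracket_mid (a point): Loose U-bracket, standing upright with its open side up: bare aluminium, two upright walls 34 mm long (along its x), 4 mm thick and 52 mm high on a 4 mm web; 30 mm (its y) over the outside of both walls. Grip it across that 30 mm. This point is on its vertical centre line, half-way up (26 mm above its underside); z is up when it stands.
- tube_mid (a point): Loose spacer tube, standing on end: bare aluminium, 30 mm outside and 20 mm inside diameter, 56 mm high. Grip it across the outside, from any side. This point is on its vertical centre line, half-way up (28 mm above its underside); z is up when it stands.
- tray_switch_bay (a point): Grey tray, fixed, 114 x 66 mm, floor 2 mm, rims 3 mm thick and 7 mm high; its sample is a toggle switch, same size as the loose part, fixed on a plywood ledge 6 mm over the bench at the tray's +x end, 55 mm from this point. At the -x end is the empty square bay, 60 x 60 mm inside. This point: centre of the bay's floor, 2 mm over the bench; x towards the sample, y across, z up.
- tray_connector_bay (a point): Grey tray, fixed, 114 x 66 mm, floor 2 mm, rims 3 mm thick and 7 mm high; its sample is a round connector, same size as the loose part, fixed on a plywood ledge 6 mm over the bench at the tray's +x end, 55 mm from this point. At the -x end is the empty square bay, 60 x 60 mm inside. This point: centre of the bay's floor, 2 mm over the bench; x towards the sample, y across, z up.
- tray_bracket_bay (a point): Grey tray, fixed, 114 x 66 mm, floor 2 mm, rims 3 mm thick and 7 mm high; its sample is a U-bracket, same size as the loose part, fixed on a plywood ledge 6 mm over the bench at the tray's +x end, 55 mm from this point. At the -x end is the empty square bay, 60 x 60 mm inside. This point: centre of the bay's floor, 2 mm over the bench; x towards the sample, y across, z up.
- tray_tube_bay (a point): Grey tray, fixed, 114 x 66 mm, floor 2 mm, rims 3 mm thick and 7 mm high; its sample is a spacer tube, same size as the loose part, fixed on a plywood ledge 6 mm over the bench at the tray's +x end, 55 mm from this point. At the -x end is the empty square bay, 60 x 60 mm inside. This point: centre of the bay's floor, 2 mm over the bench; x towards the sample, y across, z up.
- jar_mid (a point): Small jar with a black cap, 36 mm in diameter and 48 mm high, standing among the parts; to be left alone. This point is its centre.
- tape_mid (a point): Grey roll of tape lying flat, 52 mm in diameter, 19 mm high, among the parts; to be left alone. This point is its centre.
There are look-alikes about, which are no part of the job. Leave any purple or red look-alike of the part that bears tube_mid alone.

How it is judged:
By the outcome, as a careful person would: the job done as asked, in the order asked, and still so for the second after the job is handed in, with the robot touching nothing.
It also fails if it takes over 110 s, if anything falls off the work surface, if the arm or the gripper's body presses on something with over 40 N, if the wrist force passes 120 N, or if a joint passes its speed limit or range.

## Working session

There is one attempt and no reset: what is moved stays moved. The work goes in short steps, Python scripts to look and compute and a tool call to move; the robot and the scene stay as the last step left them, time stands still between calls to the robot, and variables do not carry over. Pictures are saved under pics/ and viewed, at most 14 in all, crops included, and the job is handed in when it is done.

Besides the shell and the picture viewer there is one more tool, called as name(argument=value, ...), one argument or row to a line, values as JSON. step_arm: Moves the arm, as the interface text tells. Its arguments: {"type":"object","properties":{"motion":{"type":"array"},"squeeze":{"type":"number"}},"required":["motion"]}

```bash
mkdir -p pics; python3 - <<'E'
from rig import status,cams
import cv2,numpy as np
s=status.read_state();print(s)
for n in("scene","side","wrist"):
    i=cams.camera_info(n);R=cv2.Rodrigues(np.array(i['rvec'],float))[0];print(n,i,-R.T@np.array(i['tvec']))
    cv2.imwrite(f"pics/{n}0.png",cv2.resize(cams.camera(n)[:,:,::-1],(800,600),interpolation=cv2.INTER_CUBIC))
E
```

```text
{'clock': 0.0, 'joints': array([-1.44408949e+00,  2.21276449e-01,  1.52760787e+00,  2.62924628e-05,
        1.39468118e+00, -1.26068316e-01]), 'joint_velocities': array([ 8.53911033e-05, -1.39964583e-03, -1.61413959e-04,  1.17660564e-03,
        4.91740527e-04,  4.09277004e-04]), 'joint_torque': array([ 6.49788326e-04, -4.96895313e+01, -3.89397597e+01,  7.41322856e-05,
        1.11081800e-02,  2.39713819e-05]), 'tool_pos': array([ 0.15625874, -0.60456633,  0.24716974]), 'eef_rot': array([ 9.92023526e-01,  1.26049004e-01,  1.26256786e-05, -9.86426093e-04]), 'contact_force': array([-0.07621089,  0.78986414, -0.20814242]), 'wrist_torque': array([ 0.01534731, -0.0453934 ,  0.02302556]), 'gripper_force': 0.0, 'grip_width': 1.0005552819523689}
scene {'fx': 480.98965352324535, 'fy': 480.98965352324535, 'cx': 285.6873155412431, 'cy': 194.0880343218132, 'rvec': array([ 2.13015518,  1.35214341, -0.48377297]), 'tvec': array([-0.17923104, -0.30947641,  1.39146774])} [ 1.08982372 -0.31135259  0.8828509 ]
side {'fx': 396.0066968640048, 'fy': 396.0066968640048, 'cx': 281.27328743495315, 'cy': 210.0793079832215, 'rvec': array([ 2.21454386, -0.23295512,  0.1216848 ]), 'tvec': array([-0.4868027 ,  0.11383682,  0.75680634])} [ 0.36141692 -0.62177293  0.55269138]
wrist {'fx': 311.3046184296352, 'fy': 311.3046184296352, 'cx': 278.1483917245379, 'cy': 204.88547309113633, 'rvec': array([-2.28763569,  1.76891701,  0.271909  ]), 'tvec': array([-0.62401355, -0.03855009,  0.38027276])} [ 0.23086632 -0.58568071  0.37304857]
```

View pics/scene0.png

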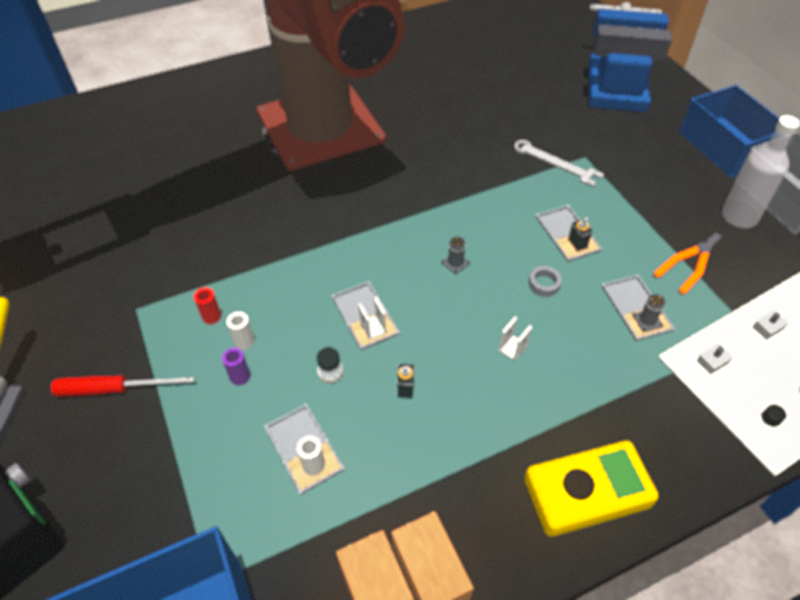

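View pics/side0.png

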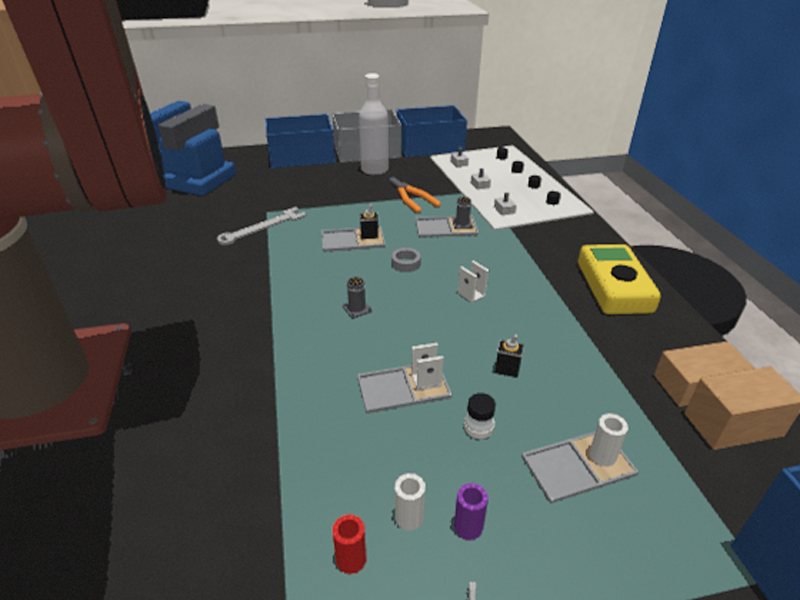

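Scene view (800x600): the loose grey tube is at (238,330). Its look-alikes are red (207,305), purple (236,366) and the fixed tube sample (309,455). The loose switch is at (405,380), against the fixed sample (580,233) and the switches on the white sheet (714,358) and (770,322). The loose connector is at (457,255), against its sample (652,310). The loose bracket is at (516,338), against its sample (372,316). The jar is at (329,364) and the tape at (545,280). I'm taking enlarged crops to check these choices and measure.

```bash
python3 - <<'E'
from rig import cams
import cv2
im=cams.camera("scene")[:,:,::-1]; cv2.imwrite("pics/raw.png",im)
for n,(x,y,w,h) in dict(L=(130,185,200,165),R=(280,140,200,115)).items():
    cv2.imwrite(f"pics/crop{n}.png",cv2.resize(im[y:y+h,x:x+w],None,fx=3.6,fy=3.6,interpolation=cv2.INTER_CUBIC))
E
```

```text
(no output)
```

View pics/cropL.png

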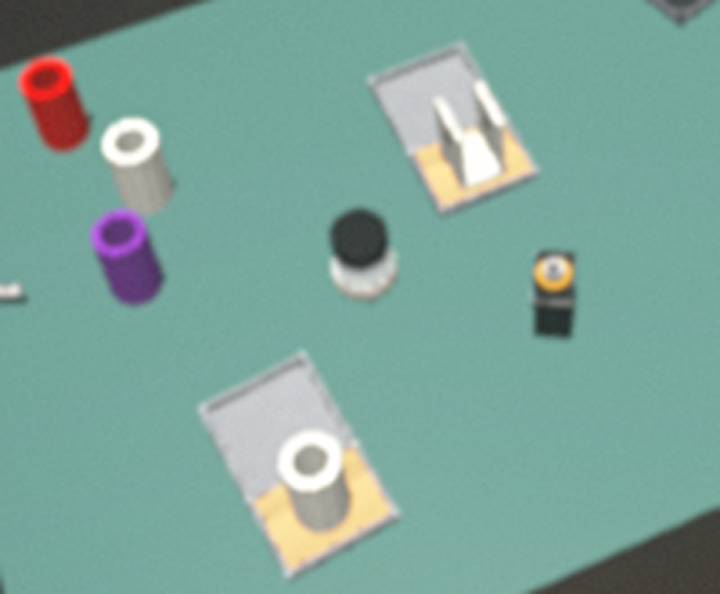

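View pics/cropR.png

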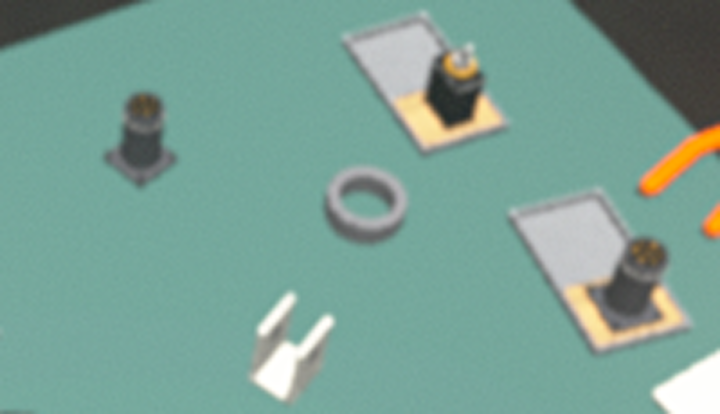

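The crops confirm the choices: tube top at L(131,142), switch top at L(555,278), connector top at R(145,104), bracket wall tops at R(297,326), plus the four trays. I'm computing positions from these.

```bash
cat > h.py <<'E'
from rig import status,cams
import cv2,numpy as np
from scipy.spatial.transform import Rotation as Ro
def ray(info,uv,z):
    R=cv2.Rodrigues(np.array(info['rvec'],float))[0];t=np.array(info['tvec'])
    d=R.T@np.array([(uv[0]-info['cx'])/info['fx'],(uv[1]-info['cy'])/info['fy'],1]);c=-R.T@t
    return c+d*(z-c[2])/d[2]
def proj(info,P):
    K=np.array([[info['fx'],0,info['cx']],[0,info['fy'],info['cy']],[0,0,1]])
    return cv2.projectPoints(np.array(P,float).reshape(-1,1,3),np.array(info['rvec'],float),np.array(info['tvec'],float),K,None)[0].reshape(-1,2)
def toolgo(p,yaw=None):
    "mm shift in tool axes to world TCP point p; az to bring tool y-axis to world angle yaw (mod 180)"
    s=status.read_state();R=Ro.from_quat(s['eef_rot']).as_matrix()
    d=R.T@(np.array(p)-s['tool_pos'])*1000
    a=np.arctan2(R[1,1],R[0,1])
    dz=None if yaw is None else -((yaw-a+np.pi/2)%np.pi-np.pi/2)
    return np.round(d,1),dz,s['tool_pos'].round(4)
E
python3 - <<'E'
from h import *
i=cams.camera_info("scene")
L=lambda u,v,z:ray(i,(u/3.6+130,v/3.6+185),z)
Rr=lambda u,v,z:ray(i,(u/3.6+280,v/3.6+140),z)
print("tube",L(131,142,.056));print("red",L(47,77,.056),"purple",L(120,232,.056),"jar",L(359,238,.048),"tape",Rr(366,197,.019))
a=[L(537,302,.044),L(573,302,.044),L(574,253,.044),L(538,253,.044)];print("switch",np.mean(a,0),[np.round(x[:2],4) for x in a])
print("conn",Rr(145,104,.054),[Rr(*c,.005)[:2].round(4) for c in((105,158),(140,185),(176,157))])
w=[Rr(292,296,.052),Rr(262,332,.052),Rr(330,320,.052),Rr(302,355,.052)];print("brk",np.mean(w,0),[x[:2].round(4) for x in w])
for n,f,c in(("tube",L,((305,352),(203,408),(290,577),(399,515))),("brk",L,((462,44),(370,79),(442,213),(538,172))),("sw",Rr,((424,13),(345,38),(425,153),(507,125))),("con",Rr,((600,190),(511,212),(598,353),(690,323)))):
    P=[f(*q,.007) for q in c];d=(P[2]+P[3]-P[0]-P[1])/2;l=np.linalg.norm(d);d/=l
    print("tray",n,(np.mean(P,0)-.024*d).round(4),"len",l.round(4),"w",np.linalg.norm(P[0]-P[1]).round(4),"ang",np.arctan2(d[1],d[0]).round(3))
s=status.read_state();R=Ro.from_quat(s['eef_rot']).as_matrix();print(R.round(3))
E
```

```text
tube [ 0.4465986  -0.28960428  0.056     ]
red [ 0.37814693 -0.32188996  0.056     ] purple [ 0.50443813 -0.31282787  0.056     ] jar [ 0.56050385 -0.19122449  0.048     ] tape [0.54824355 0.18594148 0.019     ]
switch [ 0.62914321 -0.10026594  0.044     ] [array([ 0.6392, -0.1163]), array([ 0.6477, -0.0982]), array([ 0.6192, -0.0841]), array([ 0.6105, -0.1025])]
conn [0.44363963 0.07860502 0.054     ] [array([0.437, 0.055]), array([0.4675, 0.0653]), array([0.4563, 0.0982])]
brk [0.63386942 0.07832244 0.052     ] [array([0.6144, 0.0869]), array([0.6293, 0.0578]), array([0.6388, 0.098 ]), array([0.653 , 0.0706])]
tray tube [ 0.6295 -0.2685  0.007 ] len 0.1131 w 0.0637 ang 0.104
tray brk [ 0.4575 -0.1032  0.007 ] len 0.113 w 0.0644 ang 0.022
tray sw [0.4459 0.2867 0.007 ] len 0.114 w 0.0642 ang -0.076
tray con [0.6281 0.298  0.007 ] len 0.1126 w 0.064 ang -0.141
[[ 0.968  0.25  -0.   ]
 [ 0.25  -0.968  0.001]
 [ 0.    -0.001 -1.   ]]
```

step_arm(
  motion=[
    {"tx": 24, "ty": -15.5, "tz": 3},
    {"tx": 24, "ty": -15.5, "tz": 3},
    {"tx": 24, "ty": -15.5, "tz": 3},
    {"tx": 24, "ty": -15.5, "tz": 3},
    {"tx": 24, "ty": -15.5, "tz": 3},
    {"tx": 24, "ty": -15.5, "tz": 3},
    {"tx": 24, "ty": -15.5, "tz": 3},
    {"tx": 24, "ty": -15.5, "tz": 3},
    {"tx": 24, "ty": -15.5, "tz": 3},
    {"tx": 24, "ty": -15.5, "tz": 3},
    {"tx": 24, "ty": -15.5, "tz": 3},
    {"tx": 24, "ty": -15.5, "tz": 3},
    {"tx": 24, "ty": -15.5, "tz": 3},
    {"tx": 24, "ty": -15.5, "tz": 3},
    {"tx": 24, "ty": -15.5, "tz": 3},
    {"az": 0.085},
    {"az": 0.085},
    {"az": 0.085},
    {},
    {},
  ],
)

```text
schema error: expected keys tx, ty, tz, ax, ay, az, jaw
```

```bash
cat > look.py <<'E'
import sys;from h import *
# look.py name x y z ... : mark the points in the wrist picture
i=cams.camera_info("wrist");im=cams.camera("wrist")[:,:,::-1].copy()
P=np.array(sys.argv[2:],float).reshape(-1,3)
for u,v in proj(i,P): cv2.drawMarker(im,(int(round(u)),int(round(v))),(0,255,0),cv2.MARKER_CROSS,8,1)
print(proj(i,P).round(1).tolist());cv2.imwrite(f"pics/{sys.argv[1]}.png",im)
E
python3 look.py w1 .4466 -.2896 .056 .4466 -.2896 0 .6295 -.2685 .002
python3 -c "
from h import *
print(toolgo((.4466,-.2896,.035),np.pi/2),status.read_state()['clock'])"
```

```text
[[-51.3, -313.5], [13.5, -230.9], [-18.5, -593.6]]
(array([ 359.9, -232.5,  213. ]), np.float64(0.2527550006257533), array([ 0.1563, -0.6049,  0.2478])) 0.25
```

View pics/w1.png

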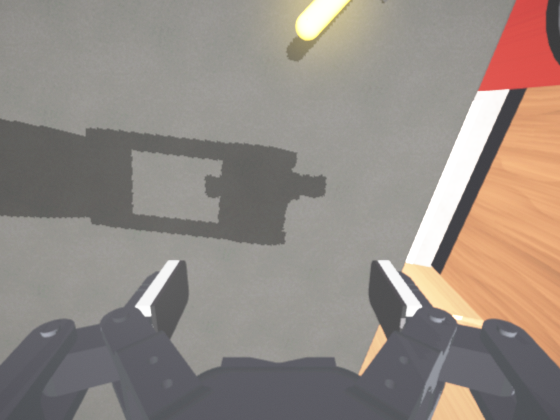

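The move was refused because every row needs all the keys, so that picture shows only the start pose: bare bench with the arm's shadow around (200,180). I'm sending it again with full rows.

step_arm(
  motion=[
    {"tx": 24, "ty": -15.5, "tz": 3, "ax": 0, "ay": 0, "az": 0, "jaw": 0},
    {"tx": 24, "ty": -15.5, "tz": 3, "ax": 0, "ay": 0, "az": 0, "jaw": 0},
    {"tx": 24, "ty": -15.5, "tz": 3, "ax": 0, "ay": 0, "az": 0, "jaw": 0},
    {"tx": 24, "ty": -15.5, "tz": 3, "ax": 0, "ay": 0, "az": 0, "jaw": 0},
    {"tx": 24, "ty": -15.5, "tz": 3, "ax": 0, "ay": 0, "az": 0, "jaw": 0},
    {"tx": 24, "ty": -15.5, "tz": 3, "ax": 0, "ay": 0, "az": 0, "jaw": 0},
    {"tx": 24, "ty": -15.5, "tz": 3, "ax": 0, "ay": 0, "az": 0, "jaw": 0},
    {"tx": 24, "ty": -15.5, "tz": 3, "ax": 0, "ay": 0, "az": 0, "jaw": 0},
    {"tx": 24, "ty": -15.5, "tz": 3, "ax": 0, "ay": 0, "az": 0, "jaw": 0},
    {"tx": 24, "ty": -15.5, "tz": 3, "ax": 0, "ay": 0, "az": 0, "jaw": 0},
    {"tx": 24, "ty": -15.5, "tz": 3, "ax": 0, "ay": 0, "az": 0, "jaw": 0},
    {"tx": 24, "ty": -15.5, "tz": 3, "ax": 0, "ay": 0, "az": 0, "jaw": 0},
    {"tx": 24, "ty": -15.5, "tz": 3, "ax": 0, "ay": 0, "az": 0, "jaw": 0},
    {"tx": 24, "ty": -15.5, "tz": 3, "ax": 0, "ay": 0, "az": 0, "jaw": 0},
    {"tx": 24, "ty": -15.5, "tz": 3, "ax": 0, "ay": 0, "az": 0, "jaw": 0},
    {"tx": 0, "ty": 0, "tz": 0, "ax": 0, "ay": 0, "az": 0.085, "jaw": 0},
    {"tx": 0, "ty": 0, "tz": 0, "ax": 0, "ay": 0, "az": 0.085, "jaw": 0},
    {"tx": 0, "ty": 0, "tz": 0, "ax": 0, "ay": 0, "az": 0.085, "jaw": 0},
    {"tx": 0, "ty": 0, "tz": 0, "ax": 0, "ay": 0, "az": 0, "jaw": 0},
  ],
)

```text
clock: 1.83
tool_pos: [0.4469, -0.2896, 0.2032]
eef_rot: [1.0, -0.002, -0.0, -0.0]
contact_force: [0.3, -0.3, 0.3]
grip_width: 1.004
gripper_force: 0.0
```

```bash
python3 look.py w2 .4466 -.2896 .056 .4466 -.2896 0 .6295 -.2685 .002
python3 -c "
from h import *
print(toolgo((.4466,-.2896,.035),np.pi/2),status.read_state()['clock'])"
```

```text
[[278.4, 196.6], [278.4, 182.5], [254.4, -14.9]]
(array([-1.000e-01, -2.000e-01,  1.682e+02]), np.float64(-0.0003391878271710169), array([ 0.4468, -0.2898,  0.2032])) 1.8833
```

View pics/w2.png

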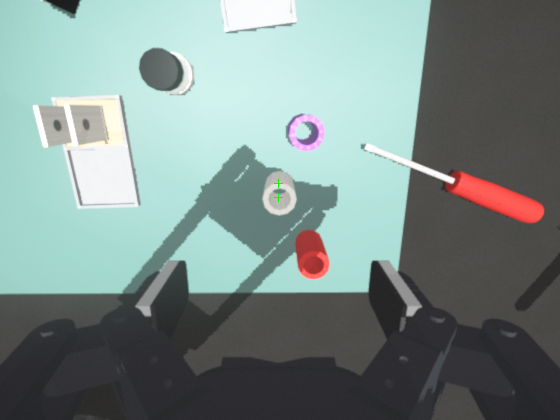

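Wrist view: the grey tube's top is at (279,199), 2 px from the prediction. Red (313,262) and purple (307,132) are clear of the finger line. I'm descending to grip it.

step_arm(
  motion=[
    {"tx": -1, "ty": 0, "tz": 28, "ax": 0, "ay": 0, "az": 0, "jaw": 0},
    {"tx": 0, "ty": 0, "tz": 28, "ax": 0, "ay": 0, "az": 0, "jaw": 0},
    {"tx": 0, "ty": 0, "tz": 28, "ax": 0, "ay": 0, "az": 0, "jaw": 0},
    {"tx": 0, "ty": 0, "tz": 28, "ax": 0, "ay": 0, "az": 0, "jaw": 0},
    {"tx": 0, "ty": 0, "tz": 28, "ax": 0, "ay": 0, "az": 0, "jaw": 0},
    {"tx": 0, "ty": 0, "tz": 18, "ax": 0, "ay": 0, "az": 0, "jaw": 0},
    {"tx": 0, "ty": 0, "tz": 10, "ax": 0, "ay": 0, "az": 0, "jaw": 0},
    {"tx": 0, "ty": 0, "tz": 0, "ax": 0, "ay": 0, "az": 0, "jaw": 0.3},
    {"tx": 0, "ty": 0, "tz": 0, "ax": 0, "ay": 0, "az": 0, "jaw": 0.5},
    {"tx": 0, "ty": 0, "tz": 0, "ax": 0, "ay": 0, "az": 0, "jaw": 0.6},
    {"tx": 0, "ty": 0, "tz": 0, "ax": 0, "ay": 0, "az": 0, "jaw": 0.7},
    {"tx": 0, "ty": 0, "tz": 0, "ax": 0, "ay": 0, "az": 0, "jaw": 0.8},
    {"tx": 0, "ty": 0, "tz": 0, "ax": 0, "ay": 0, "az": 0, "jaw": 1},
    {"tx": 0, "ty": 0, "tz": 0, "ax": 0, "ay": 0, "az": 0, "jaw": 1},
    {"tx": 0, "ty": 0, "tz": 0, "ax": 0, "ay": 0, "az": 0, "jaw": 1},
    {"tx": 0, "ty": 0, "tz": 0, "ax": 0, "ay": 0, "az": 0, "jaw": 1},
  ],
  squeeze=40,
)

```text
clock: 3.22
tool_pos: [0.4469, -0.291, 0.0372]
eef_rot: [1.0, -0.001, 0.001, 0.001]
contact_force: [-0.0, 0.0, 5.8]
grip_width: 0.349
gripper_force: 39.7
```

step_arm(
  motion=[
    {"tx": 0, "ty": 0, "tz": -10, "ax": 0, "ay": 0, "az": 0, "jaw": 1},
    {"tx": 0, "ty": 0, "tz": -25, "ax": 0, "ay": 0, "az": 0, "jaw": 1},
    {"tx": 0, "ty": 0, "tz": -25, "ax": 0, "ay": 0, "az": 0, "jaw": 1},
    {"tx": 0, "ty": 0, "tz": -25, "ax": 0, "ay": 0, "az": 0, "jaw": 1},
    {"tx": 0, "ty": 0, "tz": -25, "ax": 0, "ay": 0, "az": 0, "jaw": 1},
    {"tx": 23, "ty": -2.8, "tz": 0, "ax": 0, "ay": 0, "az": 0, "jaw": 1},
    {"tx": 23, "ty": -2.8, "tz": 0, "ax": 0, "ay": 0, "az": 0, "jaw": 1},
    {"tx": 23, "ty": -2.8, "tz": 0, "ax": 0, "ay": 0, "az": 0, "jaw": 1},
    {"tx": 23, "ty": -2.8, "tz": 0, "ax": 0, "ay": 0, "az": 0, "jaw": 1},
    {"tx": 23, "ty": -2.8, "tz": 0, "ax": 0, "ay": 0, "az": 0, "jaw": 1},
    {"tx": 23, "ty": -2.8, "tz": 0, "ax": 0, "ay": 0, "az": 0, "jaw": 1},
    {"tx": 23, "ty": -2.8, "tz": 0, "ax": 0, "ay": 0, "az": 0, "jaw": 1},
    {"tx": 23, "ty": -2.8, "tz": 0, "ax": 0, "ay": 0, "az": 0, "jaw": 1},
    {"tx": 0, "ty": 0, "tz": 0, "ax": 0, "ay": 0, "az": -0.052, "jaw": 1},
    {"tx": 0, "ty": 0, "tz": 0, "ax": 0, "ay": 0, "az": -0.052, "jaw": 1},
    {"tx": 0, "ty": 0, "tz": 0, "ax": 0, "ay": 0, "az": 0, "jaw": 1},
  ],
)

```text
clock: 4.55
tool_pos: [0.63, -0.2676, 0.1456]
eef_rot: [0.999, 0.052, -0.0, -0.0]
contact_force: [-0.1, 1.3, -0.9]
grip_width: 0.352
gripper_force: 39.6
```

```bash
python3 look.py w3 .6295 -.2685 .002
python3 -c "
from h import *
print(toolgo((.6295,-.2685,.037),np.pi/2+.104))"
```

```text
[[279.3, 198.1]]
(array([ -0.3,   0.7, 108.7]), np.float64(-0.0027617159878090547), array([ 0.6298, -0.2678,  0.1457]))
```

View pics/w3.png

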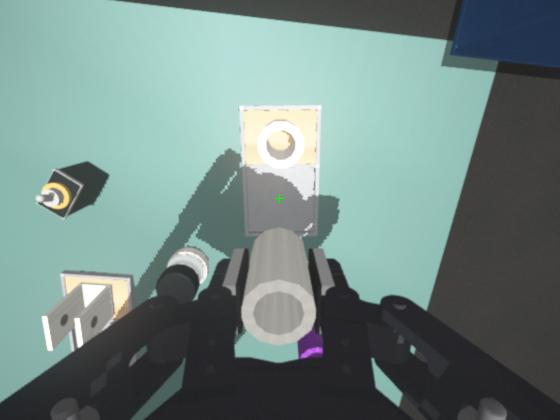

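The mark is on the bay centre (279,198), and the tube hangs straight between the jaws with the tube sample at (281,145). I'm lowering it.

step_arm(
  motion=[
    {"tx": 0, "ty": 0.5, "tz": 25, "ax": 0, "ay": 0, "az": 0, "jaw": 1},
    {"tx": 0, "ty": 0, "tz": 25, "ax": 0, "ay": 0, "az": 0, "jaw": 1},
    {"tx": 0, "ty": 0, "tz": 25, "ax": 0, "ay": 0, "az": 0, "jaw": 1},
    {"tx": 0, "ty": 0, "tz": 17, "ax": 0, "ay": 0, "az": 0, "jaw": 1},
    {"tx": 0, "ty": 0, "tz": 7, "ax": 0, "ay": 0, "az": 0, "jaw": 1},
    {"tx": 0, "ty": 0, "tz": 3, "ax": 0, "ay": 0, "az": 0, "jaw": 1},
    {"tx": 0, "ty": 0, "tz": 2, "ax": 0, "ay": 0, "az": 0, "jaw": 1},
    {"tx": 0, "ty": 0, "tz": 2, "ax": 0, "ay": 0, "az": 0, "jaw": 1},
    {"tx": 0, "ty": 0, "tz": 0, "ax": 0, "ay": 0, "az": 0, "jaw": 1},
  ],
)

```text
clock: 5.35
tool_pos: [0.6306, -0.269, 0.0407]
eef_rot: [0.999, 0.051, 0.001, 0.001]
contact_force: [-0.8, 0.1, -0.2]
grip_width: 0.349
gripper_force: 39.6
```

step_arm(
  motion=[
    {"tx": 0, "ty": 0, "tz": 1, "ax": 0, "ay": 0, "az": 0, "jaw": 1},
    {"tx": 0, "ty": 0, "tz": 1, "ax": 0, "ay": 0, "az": 0, "jaw": 1},
    {"tx": 0, "ty": 0, "tz": 0, "ax": 0, "ay": 0, "az": 0, "jaw": 1},
  ],
)

```text
clock: 5.6
tool_pos: [0.6307, -0.269, 0.0392]
eef_rot: [0.999, 0.051, 0.001, 0.001]
contact_force: [-1.5, 1.0, 4.8]
grip_width: 0.352
gripper_force: 40.1
```

step_arm(
  motion=[
    {"tx": 0, "ty": 0, "tz": 0, "ax": 0, "ay": 0, "az": 0, "jaw": 0.55},
    {"tx": 0, "ty": 0, "tz": 0, "ax": 0, "ay": 0, "az": 0, "jaw": 0.4},
    {"tx": 0, "ty": 0, "tz": 0, "ax": 0, "ay": 0, "az": 0, "jaw": 0.3},
    {"tx": 0, "ty": 0, "tz": -10, "ax": 0, "ay": 0, "az": 0, "jaw": 0.2},
    {"tx": 0, "ty": 0, "tz": -25, "ax": 0, "ay": 0, "az": 0, "jaw": 0},
    {"tx": 0, "ty": 0, "tz": -30, "ax": 0, "ay": 0, "az": 0, "jaw": 0},
    {"tx": 0, "ty": 0, "tz": -30, "ax": 0, "ay": 0, "az": 0, "jaw": 0},
    {"tx": 0, "ty": 0, "tz": -30, "ax": 0, "ay": 0, "az": 0, "jaw": 0},
    {"tx": 2, "ty": -24, "tz": 0, "ax": 0, "ay": 0, "az": 0, "jaw": 0},
    {"tx": 2, "ty": -24, "tz": 0, "ax": 0, "ay": 0, "az": 0, "jaw": 0},
    {"tx": 2, "ty": -24, "tz": 0, "ax": 0, "ay": 0, "az": 0, "jaw": 0},
    {"tx": 2, "ty": -24, "tz": 0, "ax": 0, "ay": 0, "az": 0, "jaw": 0},
    {"tx": 2, "ty": -24, "tz": 0, "ax": 0, "ay": 0, "az": 0, "jaw": 0},
    {"tx": 3, "ty": -24, "tz": 0, "ax": 0, "ay": 0, "az": 0, "jaw": 0},
    {"tx": 3, "ty": -24, "tz": 0, "ax": 0, "ay": 0, "az": 0, "jaw": 0},
    {"tx": 0, "ty": 0, "tz": 0, "ax": 0, "ay": 0, "az": 0.11, "jaw": 0},
    {"tx": 0, "ty": 0, "tz": 0, "ax": 0, "ay": 0, "az": 0.11, "jaw": 0},
    {"tx": 0, "ty": 0, "tz": 0, "ax": 0, "ay": 0, "az": 0.11, "jaw": 0},
    {"tx": 0, "ty": 0, "tz": 0, "ax": 0, "ay": 0, "az": 0.11, "jaw": 0},
    {"tx": 0, "ty": 0, "tz": 0, "ax": 0, "ay": 0, "az": 0.105, "jaw": 0},
  ],
)

```text
clock: 7.27
tool_pos: [0.6288, -0.0995, 0.1631]
eef_rot: [0.975, -0.222, 0.0, 0.0]
contact_force: [0.2, -1.4, 0.6]
grip_width: 1.002
gripper_force: 0.0
```

```bash
python3 look.py w4 .6392 -.1163 .044 .6477 -.0982 .044 .6192 -.0841 .044 .6105 -.1025 .044
python3 -c "
from h import *
print(toolgo((.629,-.1003,.03),1.13))"
```

```text
[[292.0, 185.8], [267.2, 186.0], [267.2, 222.9], [291.4, 222.7]]
(array([  0.5,   0.5, 133.1]), np.float64(-0.013493136873547584), array([ 0.6288, -0.0996,  0.1631]))
```

View pics/w4.png

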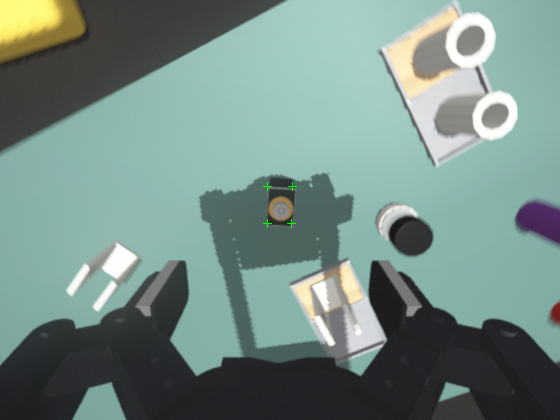

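Wrist view: the switch lies within the marks (267–292, 186–223) and is square to the jaws. The tube stands upright in its bay at (480,115). I'm gripping the switch.

step_arm(
  motion=[
    {"tx": 0.5, "ty": 0, "tz": 27, "ax": 0, "ay": 0, "az": -0.01, "jaw": 0},
    {"tx": 0, "ty": 0, "tz": 27, "ax": 0, "ay": 0, "az": 0, "jaw": 0},
    {"tx": 0, "ty": 0, "tz": 27, "ax": 0, "ay": 0, "az": 0, "jaw": 0},
    {"tx": 0, "ty": 0, "tz": 25, "ax": 0, "ay": 0, "az": 0, "jaw": 0},
    {"tx": 0, "ty": 0, "tz": 17, "ax": 0, "ay": 0, "az": 0, "jaw": 0.2},
    {"tx": 0, "ty": 0, "tz": 9, "ax": 0, "ay": 0, "az": 0, "jaw": 0.4},
    {"tx": 0, "ty": 0, "tz": 0, "ax": 0, "ay": 0, "az": 0, "jaw": 0.5},
    {"tx": 0, "ty": 0, "tz": 0, "ax": 0, "ay": 0, "az": 0, "jaw": 0.6},
    {"tx": 0, "ty": 0, "tz": 0, "ax": 0, "ay": 0, "az": 0, "jaw": 0.7},
    {"tx": 0, "ty": 0, "tz": 0, "ax": 0, "ay": 0, "az": 0, "jaw": 0.75},
    {"tx": 0, "ty": 0, "tz": 0, "ax": 0, "ay": 0, "az": 0, "jaw": 0.8},
    {"tx": 0, "ty": 0, "tz": 0, "ax": 0, "ay": 0, "az": 0, "jaw": 1},
    {"tx": 0, "ty": 0, "tz": 0, "ax": 0, "ay": 0, "az": 0, "jaw": 1},
    {"tx": 0, "ty": 0, "tz": 0, "ax": 0, "ay": 0, "az": 0, "jaw": 1},
    {"tx": 0, "ty": 0, "tz": 0, "ax": 0, "ay": 0, "az": 0, "jaw": 1},
  ],
)

```text
clock: 8.57
tool_pos: [0.6307, -0.1004, 0.0325]
eef_rot: [0.977, -0.215, 0.002, 0.0]
contact_force: [0.9, -0.7, 5.7]
grip_width: 0.249
gripper_force: 39.7
```

```bash
python3 -c "
from h import *
print(toolgo((.4459,.2867,.15),np.pi/2-.076))"
```

```text
(array([-329.8, -273.9, -118.6]), np.float64(-0.35702074114908555), array([ 0.6307, -0.1004,  0.0325]))
```

step_arm(
  motion=[
    {"tx": 0, "ty": 0, "tz": -10, "ax": 0, "ay": 0, "az": 0, "jaw": 1},
    {"tx": 0, "ty": 0, "tz": -25, "ax": 0, "ay": 0, "az": 0, "jaw": 1},
    {"tx": 0, "ty": 0, "tz": -28, "ax": 0, "ay": 0, "az": 0, "jaw": 1},
    {"tx": 0, "ty": 0, "tz": -28, "ax": 0, "ay": 0, "az": 0, "jaw": 1},
    {"tx": 0, "ty": 0, "tz": -28, "ax": 0, "ay": 0, "az": 0, "jaw": 1},
    {"tx": -23.5, "ty": -19.5, "tz": 0, "ax": 0, "ay": 0, "az": 0, "jaw": 1},
    {"tx": -23.5, "ty": -19.5, "tz": 0, "ax": 0, "ay": 0, "az": 0, "jaw": 1},
    {"tx": -23.5, "ty": -19.5, "tz": 0, "ax": 0, "ay": 0, "az": 0, "jaw": 1},
    {"tx": -23.5, "ty": -19.5, "tz": 0, "ax": 0, "ay": 0, "az": 0, "jaw": 1},
    {"tx": -23.5, "ty": -19.5, "tz": 0, "ax": 0, "ay": 0, "az": 0, "jaw": 1},
    {"tx": -23.5, "ty": -19.5, "tz": 0, "ax": 0, "ay": 0, "az": 0, "jaw": 1},
    {"tx": -23.5, "ty": -19.5, "tz": 0, "ax": 0, "ay": 0, "az": 0, "jaw": 1},
    {"tx": -23.5, "ty": -19.5, "tz": 0, "ax": 0, "ay": 0, "az": 0, "jaw": 1},
    {"tx": -23.5, "ty": -19.5, "tz": 0, "ax": 0, "ay": 0, "az": 0, "jaw": 1},
    {"tx": -23.5, "ty": -19.5, "tz": 0, "ax": 0, "ay": 0, "az": 0, "jaw": 1},
    {"tx": -23.5, "ty": -19.5, "tz": 0, "ax": 0, "ay": 0, "az": 0, "jaw": 1},
    {"tx": -23.5, "ty": -19.5, "tz": 0, "ax": 0, "ay": 0, "az": 0, "jaw": 1},
    {"tx": -23.5, "ty": -19.5, "tz": 0, "ax": 0, "ay": 0, "az": 0, "jaw": 1},
    {"tx": -23.5, "ty": -19.5, "tz": 0, "ax": 0, "ay": 0, "az": 0, "jaw": 1},
  ],
)

```text
clock: 10.15
tool_pos: [0.444, 0.2871, 0.1499]
eef_rot: [0.977, -0.215, 0.0, -0.0]
contact_force: [0.9, 0.6, -0.8]
grip_width: 0.25
gripper_force: 39.2
```

step_arm(
  motion=[
    {"tx": 0, "ty": 0, "tz": 0, "ax": 0, "ay": 0, "az": -0.09, "jaw": 1},
    {"tx": 0, "ty": 0, "tz": 0, "ax": 0, "ay": 0, "az": -0.09, "jaw": 1},
    {"tx": 0, "ty": 0, "tz": 0, "ax": 0, "ay": 0, "az": -0.09, "jaw": 1},
    {"tx": 0, "ty": 0, "tz": 0, "ax": 0, "ay": 0, "az": -0.09, "jaw": 1},
    {"tx": 0, "ty": 0, "tz": 0, "ax": 0, "ay": 0, "az": 0, "jaw": 1},
  ],
)

```text
clock: 10.57
tool_pos: [0.4448, 0.2861, 0.1497]
eef_rot: [0.999, -0.035, -0.0, -0.0]
contact_force: [0.7, -0.2, 0.3]
grip_width: 0.251
gripper_force: 39.3
```

```bash
python3 look.py w5 .4459 .2867 .002
python3 -c "
from h import *
print(toolgo((.4459,.2867,.0345),np.pi/2-.076))"
```

```text
[[277.6, 195.0]]
(array([  1. ,  -0.8, 115.2]), np.float64(0.0014339470245143815), array([0.4448, 0.286 , 0.1497]))
```

View pics/w5.png

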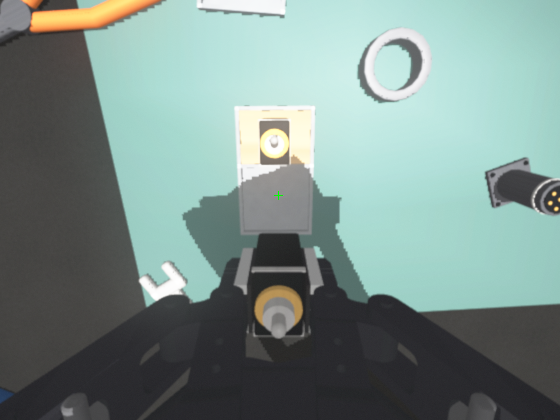

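The bay's centre is at (277,200), 5 px from the mark, which leaves ample margin. The switch is upright and square, and the switch sample is at (274,143). I'm lowering it.

step_arm(
  motion=[
    {"tx": -1, "ty": -1, "tz": 25, "ax": 0, "ay": 0, "az": 0, "jaw": 1},
    {"tx": 0, "ty": 0, "tz": 25, "ax": 0, "ay": 0, "az": 0, "jaw": 1},
    {"tx": 0, "ty": 0, "tz": 25, "ax": 0, "ay": 0, "az": 0, "jaw": 1},
    {"tx": 0, "ty": 0, "tz": 21, "ax": 0, "ay": 0, "az": 0, "jaw": 1},
    {"tx": 0, "ty": 0, "tz": 10, "ax": 0, "ay": 0, "az": 0, "jaw": 1},
    {"tx": 0, "ty": 0, "tz": 5, "ax": 0, "ay": 0, "az": 0, "jaw": 1},
    {"tx": 0, "ty": 0, "tz": 2, "ax": 0, "ay": 0, "az": 0, "jaw": 1},
    {"tx": 0, "ty": 0, "tz": 2, "ax": 0, "ay": 0, "az": 0, "jaw": 1},
    {"tx": 0, "ty": 0, "tz": 1, "ax": 0, "ay": 0, "az": 0, "jaw": 1},
    {"tx": 0, "ty": 0, "tz": 0, "ax": 0, "ay": 0, "az": 0, "jaw": 1},
    {"tx": 0, "ty": 0, "tz": 0, "ax": 0, "ay": 0, "az": 0, "jaw": 1},
  ],
)

```text
clock: 11.53
tool_pos: [0.4451, 0.2874, 0.0344]
eef_rot: [0.999, -0.037, 0.001, -0.0]
contact_force: [-0.6, 0.1, 1.0]
grip_width: 0.248
gripper_force: 39.5
```

step_arm(
  motion=[
    {"tx": 0, "ty": 0, "tz": 1, "ax": 0, "ay": 0, "az": 0, "jaw": 1},
    {"tx": 0, "ty": 0, "tz": 0, "ax": 0, "ay": 0, "az": 0, "jaw": 0.65},
    {"tx": 0, "ty": 0, "tz": 0, "ax": 0, "ay": 0, "az": 0, "jaw": 0.5},
    {"tx": 0, "ty": 0, "tz": 0, "ax": 0, "ay": 0, "az": 0, "jaw": 0.4},
    {"tx": 0, "ty": 0, "tz": -10, "ax": 0, "ay": 0, "az": 0, "jaw": 0.2},
    {"tx": 0, "ty": 0, "tz": -25, "ax": 0, "ay": 0, "az": 0, "jaw": 0},
    {"tx": 0, "ty": 0, "tz": -30, "ax": 0, "ay": 0, "az": 0, "jaw": 0},
    {"tx": 0, "ty": 0, "tz": -30, "ax": 0, "ay": 0, "az": 0, "jaw": 0},
    {"tx": 0, "ty": 0, "tz": -30, "ax": 0, "ay": 0, "az": 0, "jaw": 0},
    {"tx": 1.8, "ty": 26, "tz": 0, "ax": 0, "ay": 0, "az": 0, "jaw": 0},
    {"tx": 1.8, "ty": 26, "tz": 0, "ax": 0, "ay": 0, "az": 0, "jaw": 0},
    {"tx": 1.8, "ty": 26, "tz": 0, "ax": 0, "ay": 0, "az": 0, "jaw": 0},
    {"tx": 1.8, "ty": 26, "tz": 0, "ax": 0, "ay": 0, "az": 0, "jaw": 0},
    {"tx": 1.8, "ty": 26, "tz": 0, "ax": 0, "ay": 0, "az": 0, "jaw": 0},
    {"tx": 1.8, "ty": 26, "tz": 0, "ax": 0, "ay": 0, "az": 0, "jaw": 0},
    {"tx": 1.8, "ty": 26, "tz": 0, "ax": 0, "ay": 0, "az": 0, "jaw": 0},
    {"tx": 1.8, "ty": 26, "tz": 0, "ax": 0, "ay": 0, "az": 0, "jaw": 0},
    {"tx": 0, "ty": 0, "tz": 0, "ax": 0, "ay": 0, "az": 0, "jaw": 0},
    {"tx": 0, "ty": 0, "tz": 0, "ax": 0, "ay": 0, "az": 0, "jaw": 0},
  ],
)

```text
clock: 13.12
tool_pos: [0.4435, 0.0776, 0.158]
eef_rot: [0.999, -0.038, 0.0, -0.0]
contact_force: [-0.5, 1.6, 0.0]
grip_width: 1.003
gripper_force: 0.0
```

```bash
python3 look.py w6 .4436 .0786 .054
python3 -c "
from h import *
print(toolgo((.4436,.0786,.034)))"
```

```text
[[277.3, 211.5]]
(array([-0.000e+00, -1.000e-01,  1.239e+02]), None, array([0.4435, 0.0784, 0.1579]))
```

View pics/w6.png

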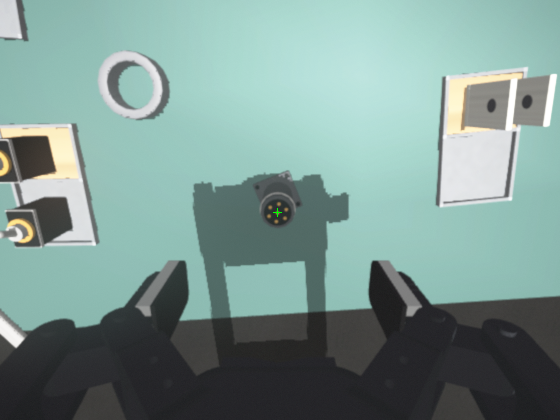

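The mark is on the connector's pins (277,211), and the switch stands in its bay at (28,225). I'm gripping the connector.

step_arm(
  motion=[
    {"tx": 0, "ty": 0, "tz": 27, "ax": 0, "ay": 0, "az": 0, "jaw": 0},
    {"tx": 0, "ty": 0, "tz": 27, "ax": 0, "ay": 0, "az": 0, "jaw": 0},
    {"tx": 0, "ty": 0, "tz": 27, "ax": 0, "ay": 0, "az": 0, "jaw": 0},
    {"tx": 0, "ty": 0, "tz": 25, "ax": 0, "ay": 0, "az": 0, "jaw": 0},
    {"tx": 0, "ty": 0, "tz": 12, "ax": 0, "ay": 0, "az": 0, "jaw": 0.2},
    {"tx": 0, "ty": 0, "tz": 6, "ax": 0, "ay": 0, "az": 0, "jaw": 0.4},
    {"tx": 0, "ty": 0, "tz": 0, "ax": 0, "ay": 0, "az": 0, "jaw": 0.5},
    {"tx": 0, "ty": 0, "tz": 0, "ax": 0, "ay": 0, "az": 0, "jaw": 0.6},
    {"tx": 0, "ty": 0, "tz": 0, "ax": 0, "ay": 0, "az": 0, "jaw": 0.7},
    {"tx": 0, "ty": 0, "tz": 0, "ax": 0, "ay": 0, "az": 0, "jaw": 0.8},
    {"tx": 0, "ty": 0, "tz": 0, "ax": 0, "ay": 0, "az": 0, "jaw": 1},
    {"tx": 0, "ty": 0, "tz": 0, "ax": 0, "ay": 0, "az": 0, "jaw": 1},
    {"tx": 0, "ty": 0, "tz": 0, "ax": 0, "ay": 0, "az": 0, "jaw": 1},
    {"tx": 0, "ty": 0, "tz": 0, "ax": 0, "ay": 0, "az": 0, "jaw": 1},
  ],
)

```text
clock: 14.33
tool_pos: [0.4446, 0.0788, 0.0346]
eef_rot: [0.999, -0.037, 0.001, -0.0]
contact_force: [-0.5, 1.8, 6.2]
grip_width: 0.305
gripper_force: 39.5
```

```bash
python3 -c "
from h import *
print(toolgo((.6281,.298,.15),np.pi/2-.141))"
```

```text
(array([ 167.2, -232.2, -114.8]), np.float64(0.06757558991817447), array([0.4446, 0.0788, 0.0346]))
```

step_arm(
  motion=[
    {"tx": 0, "ty": 0, "tz": -10, "ax": 0, "ay": 0, "az": 0, "jaw": 1},
    {"tx": 0, "ty": 0, "tz": -25, "ax": 0, "ay": 0, "az": 0, "jaw": 1},
    {"tx": 0, "ty": 0, "tz": -27, "ax": 0, "ay": 0, "az": 0, "jaw": 1},
    {"tx": 0, "ty": 0, "tz": -27, "ax": 0, "ay": 0, "az": 0, "jaw": 1},
    {"tx": 0, "ty": 0, "tz": -27, "ax": 0, "ay": 0, "az": 0, "jaw": 1},
    {"tx": 16.7, "ty": -23.2, "tz": 0, "ax": 0, "ay": 0, "az": 0, "jaw": 1},
    {"tx": 16.7, "ty": -23.2, "tz": 0, "ax": 0, "ay": 0, "az": 0, "jaw": 1},
    {"tx": 16.7, "ty": -23.2, "tz": 0, "ax": 0, "ay": 0, "az": 0, "jaw": 1},
    {"tx": 16.7, "ty": -23.2, "tz": 0, "ax": 0, "ay": 0, "az": 0, "jaw": 1},
    {"tx": 16.7, "ty": -23.2, "tz": 0, "ax": 0, "ay": 0, "az": 0, "jaw": 1},
    {"tx": 16.7, "ty": -23.2, "tz": 0, "ax": 0, "ay": 0, "az": 0, "jaw": 1},
    {"tx": 16.7, "ty": -23.2, "tz": 0, "ax": 0, "ay": 0, "az": 0, "jaw": 1},
    {"tx": 16.7, "ty": -23.2, "tz": 0, "ax": 0, "ay": 0, "az": 0, "jaw": 1},
    {"tx": 16.7, "ty": -23.2, "tz": 0, "ax": 0, "ay": 0, "az": 0, "jaw": 1},
    {"tx": 16.7, "ty": -23.2, "tz": 0, "ax": 0, "ay": 0, "az": 0, "jaw": 1},
    {"tx": 0, "ty": 0, "tz": 0, "ax": 0, "ay": 0, "az": 0.068, "jaw": 1},
    {"tx": 0, "ty": 0, "tz": 0, "ax": 0, "ay": 0, "az": 0, "jaw": 1},
    {"tx": 0, "ty": 0, "tz": 0, "ax": 0, "ay": 0, "az": 0, "jaw": 1},
  ],
)

```text
clock: 15.83
tool_pos: [0.6263, 0.2974, 0.1491]
eef_rot: [0.998, -0.07, -0.001, 0.0]
contact_force: [-0.1, -0.1, -0.4]
grip_width: 0.305
gripper_force: 39.7
```

```bash
python3 look.py w7 .6281 .298 .002
python3 -c "
from h import *
print(toolgo((.6281,.298,.0366),np.pi/2-.141))"
```

```text
[[277.5, 194.4]]
(array([  1.7,  -1.2, 112.7]), np.float64(0.0013347551291120752), array([0.6263, 0.2971, 0.1493]))
```

View pics/w7.png

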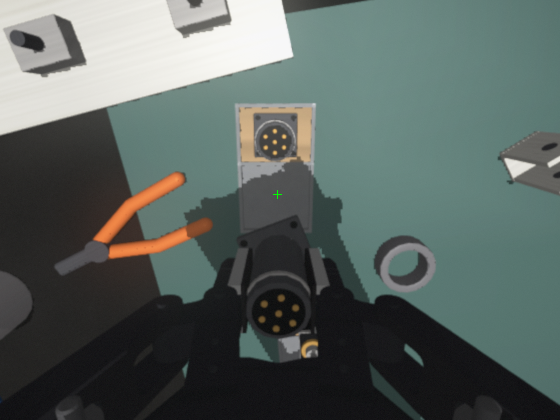

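The mark (277,194) is near the bay centre (277,197), and the connector sample is at (275,140). The pliers' tip (210,225) stays outside a partial opening, so I'll open only partway. I'm lowering it.

step_arm(
  motion=[
    {"tx": 0.5, "ty": -1, "tz": 25, "ax": 0, "ay": 0, "az": 0, "jaw": 1},
    {"tx": 0, "ty": 0, "tz": 25, "ax": 0, "ay": 0, "az": 0, "jaw": 1},
    {"tx": 0, "ty": 0, "tz": 25, "ax": 0, "ay": 0, "az": 0, "jaw": 1},
    {"tx": 0, "ty": 0, "tz": 20, "ax": 0, "ay": 0, "az": 0, "jaw": 1},
    {"tx": 0, "ty": 0, "tz": 9, "ax": 0, "ay": 0, "az": 0, "jaw": 1},
    {"tx": 0, "ty": 0, "tz": 4, "ax": 0, "ay": 0, "az": 0, "jaw": 1},
    {"tx": 0, "ty": 0, "tz": 2, "ax": 0, "ay": 0, "az": 0, "jaw": 1},
    {"tx": 0, "ty": 0, "tz": 2, "ax": 0, "ay": 0, "az": 0, "jaw": 1},
    {"tx": 0, "ty": 0, "tz": 1, "ax": 0, "ay": 0, "az": 0, "jaw": 1},
    {"tx": 0, "ty": 0, "tz": 0, "ax": 0, "ay": 0, "az": 0, "jaw": 1},
    {"tx": 0, "ty": 0, "tz": 0, "ax": 0, "ay": 0, "az": 0, "jaw": 1},
  ],
)

```text
clock: 16.8
tool_pos: [0.6282, 0.2989, 0.0375]
eef_rot: [0.998, -0.07, 0.001, -0.0]
contact_force: [0.7, 0.2, -0.8]
grip_width: 0.305
gripper_force: 39.7
```

step_arm(
  motion=[
    {"tx": 0, "ty": 0, "tz": 1.5, "ax": 0, "ay": 0, "az": 0, "jaw": 1},
    {"tx": 0, "ty": 0, "tz": 0, "ax": 0, "ay": 0, "az": 0, "jaw": 1},
    {"tx": 0, "ty": 0, "tz": 0, "ax": 0, "ay": 0, "az": 0, "jaw": 0.6},
    {"tx": 0, "ty": 0, "tz": 0, "ax": 0, "ay": 0, "az": 0, "jaw": 0.5},
    {"tx": 0, "ty": 0, "tz": 0, "ax": 0, "ay": 0, "az": 0, "jaw": 0.4},
    {"tx": 0, "ty": 0, "tz": -10, "ax": 0, "ay": 0, "az": 0, "jaw": 0.4},
    {"tx": 0, "ty": 0, "tz": -25, "ax": 0, "ay": 0, "az": 0, "jaw": 0.4},
    {"tx": 0, "ty": 0, "tz": -28, "ax": 0, "ay": 0, "az": 0, "jaw": 0},
    {"tx": 0, "ty": 0, "tz": -28, "ax": 0, "ay": 0, "az": 0, "jaw": 0},
    {"tx": 0, "ty": 0, "tz": -28, "ax": 0, "ay": 0, "az": 0, "jaw": 0},
    {"tx": 4.6, "ty": 27.2, "tz": 0, "ax": 0, "ay": 0, "az": 0, "jaw": 0},
    {"tx": 4.6, "ty": 27.2, "tz": 0, "ax": 0, "ay": 0, "az": 0, "jaw": 0},
    {"tx": 4.6, "ty": 27.2, "tz": 0, "ax": 0, "ay": 0, "az": 0, "jaw": 0},
    {"tx": 4.6, "ty": 27.2, "tz": 0, "ax": 0, "ay": 0, "az": 0, "jaw": 0},
    {"tx": 4.6, "ty": 27.2, "tz": 0, "ax": 0, "ay": 0, "az": 0, "jaw": 0},
    {"tx": 4.6, "ty": 27.2, "tz": 0, "ax": 0, "ay": 0, "az": 0, "jaw": 0},
    {"tx": 4.6, "ty": 27.2, "tz": 0, "ax": 0, "ay": 0, "az": 0, "jaw": 0},
    {"tx": 4.6, "ty": 27.2, "tz": 0, "ax": 0, "ay": 0, "az": 0, "jaw": 0},
  ],
)

```text
clock: 18.3
tool_pos: [0.6333, 0.0767, 0.1547]
eef_rot: [0.998, -0.07, 0.0, -0.0]
contact_force: [0.2, 0.8, 0.7]
grip_width: 0.997
gripper_force: 0.0
```

step_arm(
  motion=[
    {"tx": 0, "ty": 0, "tz": 0, "ax": 0, "ay": 0, "az": -0.12, "jaw": 0},
    {"tx": 0, "ty": 0, "tz": 0, "ax": 0, "ay": 0, "az": -0.12, "jaw": 0},
    {"tx": 0, "ty": 0, "tz": 0, "ax": 0, "ay": 0, "az": -0.12, "jaw": 0},
    {"tx": 0, "ty": 0, "tz": 0, "ax": 0, "ay": 0, "az": -0.12, "jaw": 0},
    {"tx": 0, "ty": 0, "tz": 0, "ax": 0, "ay": 0, "az": -0.12, "jaw": 0},
    {"tx": 0, "ty": 0, "tz": 0, "ax": 0, "ay": 0, "az": -0.12, "jaw": 0},
    {"tx": 0, "ty": 0, "tz": 0, "ax": 0, "ay": 0, "az": -0.12, "jaw": 0},
    {"tx": 0, "ty": 0, "tz": 0, "ax": 0, "ay": 0, "az": -0.12, "jaw": 0},
    {"tx": 0, "ty": 0, "tz": 0, "ax": 0, "ay": 0, "az": -0.12, "jaw": 0},
    {"tx": 0, "ty": 0, "tz": 0, "ax": 0, "ay": 0, "az": -0.12, "jaw": 0},
    {"tx": 0, "ty": 0, "tz": 0, "ax": 0, "ay": 0, "az": -0.12, "jaw": 0},
    {"tx": 0, "ty": 0, "tz": 0, "ax": 0, "ay": 0, "az": -0.12, "jaw": 0},
    {"tx": 0, "ty": 0, "tz": 0, "ax": 0, "ay": 0, "az": -0.12, "jaw": 0},
    {"tx": 0, "ty": 0, "tz": 0, "ax": 0, "ay": 0, "az": -0.12, "jaw": 0},
    {"tx": 0, "ty": 0, "tz": 0, "ax": 0, "ay": 0, "az": -0.12, "jaw": 0},
    {"tx": 0, "ty": 0, "tz": 0, "ax": 0, "ay": 0, "az": -0.12, "jaw": 0},
    {"tx": 0, "ty": 0, "tz": 0, "ax": 0, "ay": 0, "az": -0.12, "jaw": 0},
    {"tx": 0, "ty": 0, "tz": 0, "ax": 0, "ay": 0, "az": -0.12, "jaw": 0},
    {"tx": 0, "ty": 0, "tz": 0, "ax": 0, "ay": 0, "az": 0, "jaw": 0},
    {"tx": 0, "ty": 0, "tz": 0, "ax": 0, "ay": 0, "az": 0, "jaw": 0},
  ],
)

```text
clock: 19.97
tool_pos: [0.6334, 0.078, 0.1544]
eef_rot: [0.534, 0.846, 0.0, 0.0]
contact_force: [0.6, 0.8, -0.3]
grip_width: 1.0
gripper_force: 0.0
```

```bash
python3 look.py w8 .6144 .0869 .052 .6293 .0578 .052 .6388 .098 .052 .653 .0706 .052
python3 -c "
from h import *
print(toolgo((.6339,.0783,.032),.46),status.read_state()['joints'][5])"
```

```text
[[259.1, 190.4], [261.0, 230.6], [294.5, 191.0], [295.1, 229.0]]
(array([1.000e-01, 6.000e-01, 1.222e+02]), np.float64(-0.015797079230905897), array([0.6334, 0.078 , 0.1542])) -0.4451645612941333
```

View pics/w8.png

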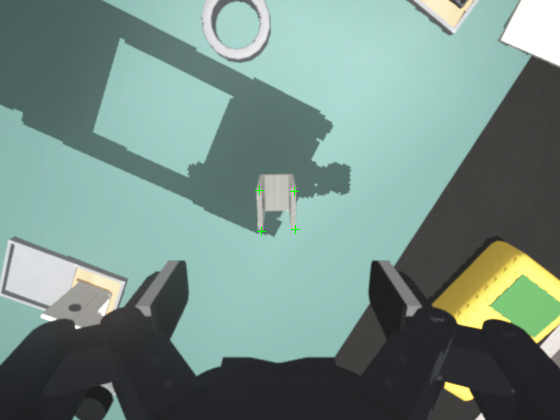

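The marks sit on the wall tops of the bracket (259–295, 190–230), which is square to the jaws. I'm gripping it.

step_arm(
  motion=[
    {"tx": 0, "ty": 0.5, "tz": 27, "ax": 0, "ay": 0, "az": 0, "jaw": 0},
    {"tx": 0, "ty": 0, "tz": 27, "ax": 0, "ay": 0, "az": 0, "jaw": 0},
    {"tx": 0, "ty": 0, "tz": 27, "ax": 0, "ay": 0, "az": 0, "jaw": 0},
    {"tx": 0, "ty": 0, "tz": 24, "ax": 0, "ay": 0, "az": 0, "jaw": 0},
    {"tx": 0, "ty": 0, "tz": 12, "ax": 0, "ay": 0, "az": 0, "jaw": 0.2},
    {"tx": 0, "ty": 0, "tz": 5, "ax": 0, "ay": 0, "az": 0, "jaw": 0.4},
    {"tx": 0, "ty": 0, "tz": 0, "ax": 0, "ay": 0, "az": 0, "jaw": 0.5},
    {"tx": 0, "ty": 0, "tz": 0, "ax": 0, "ay": 0, "az": 0, "jaw": 0.6},
    {"tx": 0, "ty": 0, "tz": 0, "ax": 0, "ay": 0, "az": 0, "jaw": 0.7},
    {"tx": 0, "ty": 0, "tz": 0, "ax": 0, "ay": 0, "az": 0, "jaw": 0.8},
    {"tx": 0, "ty": 0, "tz": 0, "ax": 0, "ay": 0, "az": 0, "jaw": 1},
    {"tx": 0, "ty": 0, "tz": 0, "ax": 0, "ay": 0, "az": 0, "jaw": 1},
    {"tx": 0, "ty": 0, "tz": 0, "ax": 0, "ay": 0, "az": 0, "jaw": 1},
    {"tx": 0, "ty": 0, "tz": 0, "ax": 0, "ay": 0, "az": 0, "jaw": 1},
  ],
)

```text
clock: 21.18
tool_pos: [0.6353, 0.0782, 0.0339]
eef_rot: [0.532, 0.846, 0.001, 0.001]
contact_force: [0.7, -0.3, 6.7]
grip_width: 0.346
gripper_force: 40.2
```

```bash
python3 -c "
from h import *
print(toolgo((.4575,-.1032,.15),np.pi/2+.022))"
```

```text
(array([ -86.7, -238.5, -116.7]), np.float64(-1.1448991967102025), array([0.6353, 0.0782, 0.0339]))
```

step_arm(
  motion=[
    {"tx": 0, "ty": 0, "tz": -10, "ax": 0, "ay": 0, "az": 0, "jaw": 1},
    {"tx": 0, "ty": 0, "tz": -25, "ax": 0, "ay": 0, "az": 0, "jaw": 1},
    {"tx": 0, "ty": 0, "tz": -28, "ax": 0, "ay": 0, "az": 0, "jaw": 1},
    {"tx": 0, "ty": 0, "tz": -28, "ax": 0, "ay": 0, "az": 0, "jaw": 1},
    {"tx": 0, "ty": 0, "tz": -27, "ax": 0, "ay": 0, "az": 0, "jaw": 1},
    {"tx": -8.7, "ty": -23.9, "tz": 0, "ax": 0, "ay": 0, "az": 0, "jaw": 1},
    {"tx": -8.7, "ty": -23.9, "tz": 0, "ax": 0, "ay": 0, "az": 0, "jaw": 1},
    {"tx": -8.7, "ty": -23.9, "tz": 0, "ax": 0, "ay": 0, "az": 0, "jaw": 1},
    {"tx": -8.7, "ty": -23.9, "tz": 0, "ax": 0, "ay": 0, "az": 0, "jaw": 1},
    {"tx": -8.7, "ty": -23.9, "tz": 0, "ax": 0, "ay": 0, "az": 0, "jaw": 1},
    {"tx": -8.7, "ty": -23.9, "tz": 0, "ax": 0, "ay": 0, "az": 0, "jaw": 1},
    {"tx": -8.7, "ty": -23.9, "tz": 0, "ax": 0, "ay": 0, "az": 0, "jaw": 1},
    {"tx": -8.7, "ty": -23.9, "tz": 0, "ax": 0, "ay": 0, "az": 0, "jaw": 1},
    {"tx": -8.7, "ty": -23.9, "tz": 0, "ax": 0, "ay": 0, "az": 0, "jaw": 1},
    {"tx": -8.7, "ty": -23.9, "tz": 0, "ax": 0, "ay": 0, "az": 0, "jaw": 1},
  ],
)

```text
clock: 22.43
tool_pos: [0.4549, -0.1043, 0.1502]
eef_rot: [0.532, 0.847, 0.0, 0.0]
contact_force: [0.5, -1.2, -0.7]
grip_width: 0.346
gripper_force: 39.8
```

step_arm(
  motion=[
    {"tx": 0, "ty": 0, "tz": 0, "ax": 0, "ay": 0, "az": -0.1145, "jaw": 1},
    {"tx": 0, "ty": 0, "tz": 0, "ax": 0, "ay": 0, "az": -0.1145, "jaw": 1},
    {"tx": 0, "ty": 0, "tz": 0, "ax": 0, "ay": 0, "az": -0.1145, "jaw": 1},
    {"tx": 0, "ty": 0, "tz": 0, "ax": 0, "ay": 0, "az": -0.1145, "jaw": 1},
    {"tx": 0, "ty": 0, "tz": 0, "ax": 0, "ay": 0, "az": -0.1145, "jaw": 1},
    {"tx": 0, "ty": 0, "tz": 0, "ax": 0, "ay": 0, "az": -0.1145, "jaw": 1},
    {"tx": 0, "ty": 0, "tz": 0, "ax": 0, "ay": 0, "az": -0.1145, "jaw": 1},
    {"tx": 0, "ty": 0, "tz": 0, "ax": 0, "ay": 0, "az": -0.1145, "jaw": 1},
    {"tx": 0, "ty": 0, "tz": 0, "ax": 0, "ay": 0, "az": -0.1145, "jaw": 1},
    {"tx": 0, "ty": 0, "tz": 0, "ax": 0, "ay": 0, "az": -0.1145, "jaw": 1},
    {"tx": 0, "ty": 0, "tz": 0, "ax": 0, "ay": 0, "az": 0, "jaw": 1},
    {"tx": 0, "ty": 0, "tz": 0, "ax": 0, "ay": 0, "az": 0, "jaw": 1},
  ],
)

```text
clock: 23.43
tool_pos: [0.4559, -0.1037, 0.1501]
eef_rot: [-0.009, 1.0, -0.0, 0.0]
contact_force: [-0.1, 0.0, -1.1]
grip_width: 0.344
gripper_force: 39.8
```

```bash
python3 look.py w9 .4575 -.1032 .002
python3 -c "
from h import *
print(toolgo((.4575,-.1032,.0359),np.pi/2+.022))"
```

```text
[[278.2, 195.8]]
(array([ -1.5,   0.5, 114.2]), np.float64(-0.003413852586062527), array([ 0.456 , -0.1037,  0.1501]))
```

View pics/w9.png

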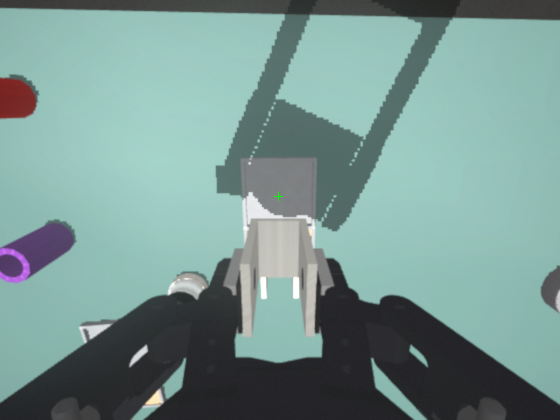

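The mark (278,196) is on the bay centre (279,193), and the bracket is upright and square. I'm lowering it.

step_arm(
  motion=[
    {"tx": -1.5, "ty": 0.5, "tz": 25, "ax": 0, "ay": 0, "az": 0, "jaw": 1},
    {"tx": 0, "ty": 0, "tz": 25, "ax": 0, "ay": 0, "az": 0, "jaw": 1},
    {"tx": 0, "ty": 0, "tz": 25, "ax": 0, "ay": 0, "az": 0, "jaw": 1},
    {"tx": 0, "ty": 0, "tz": 20, "ax": 0, "ay": 0, "az": 0, "jaw": 1},
    {"tx": 0, "ty": 0, "tz": 10, "ax": 0, "ay": 0, "az": 0, "jaw": 1},
    {"tx": 0, "ty": 0, "tz": 4, "ax": 0, "ay": 0, "az": 0, "jaw": 1},
    {"tx": 0, "ty": 0, "tz": 2, "ax": 0, "ay": 0, "az": 0, "jaw": 1},
    {"tx": 0, "ty": 0, "tz": 2, "ax": 0, "ay": 0, "az": 0, "jaw": 1},
    {"tx": 0, "ty": 0, "tz": 1.5, "ax": 0, "ay": 0, "az": 0, "jaw": 1},
    {"tx": 0, "ty": 0, "tz": 0, "ax": 0, "ay": 0, "az": 0, "jaw": 1},
    {"tx": 0, "ty": 0, "tz": 0, "ax": 0, "ay": 0, "az": 0, "jaw": 1},
  ],
)

```text
clock: 24.4
tool_pos: [0.4582, -0.1034, 0.0361]
eef_rot: [-0.011, 1.0, -0.0, 0.001]
contact_force: [-0.7, 0.4, -0.7]
grip_width: 0.343
gripper_force: 39.8
```

step_arm(
  motion=[
    {"tx": 0, "ty": 0, "tz": 1, "ax": 0, "ay": 0, "az": 0, "jaw": 1},
    {"tx": 0, "ty": 0, "tz": 0, "ax": 0, "ay": 0, "az": 0, "jaw": 1},
    {"tx": 0, "ty": 0, "tz": 0, "ax": 0, "ay": 0, "az": 0, "jaw": 0.55},
    {"tx": 0, "ty": 0, "tz": 0, "ax": 0, "ay": 0, "az": 0, "jaw": 0.4},
    {"tx": 0, "ty": 0, "tz": 0, "ax": 0, "ay": 0, "az": 0, "jaw": 0.3},
    {"tx": 0, "ty": 0, "tz": -10, "ax": 0, "ay": 0, "az": 0, "jaw": 0.2},
    {"tx": 0, "ty": 0, "tz": -25, "ax": 0, "ay": 0, "az": 0, "jaw": 0},
    {"tx": 0, "ty": 0, "tz": -30, "ax": 0, "ay": 0, "az": 0, "jaw": 0},
    {"tx": 0, "ty": 0, "tz": -30, "ax": 0, "ay": 0, "az": 0, "jaw": 0},
    {"tx": 0, "ty": 0, "tz": -30, "ax": 0, "ay": 0, "az": 0, "jaw": 0},
    {"tx": 0, "ty": 0, "tz": -30, "ax": 0, "ay": 0, "az": 0, "jaw": 0},
    {"tx": 0, "ty": 0, "tz": -30, "ax": 0, "ay": 0, "az": 0, "jaw": 0},
    {"tx": 0, "ty": 0, "tz": 0, "ax": 0, "ay": 0, "az": 0, "jaw": 0},
    {"tx": 0, "ty": 0, "tz": 0, "ax": 0, "ay": 0, "az": 0, "jaw": 0},
  ],
)

```text
clock: 25.57
tool_pos: [0.4588, -0.1037, 0.2222]
eef_rot: [-0.011, 1.0, -0.001, 0.002]
contact_force: [0.6, -0.3, -0.4]
grip_width: 1.0
gripper_force: 0.0
```

```bash
python3 - <<'E'
from h import *
a=cams.camera("scene")[140:350,130:490,::-1];b=cams.camera("side")[110:400,180:470,::-1]
a=cv2.resize(a,(480,280));b=cv2.resize(b,(480,310) if 0 else (310,310))
c=np.zeros((600,800,3),np.uint8);c[:]=0
A=cv2.resize(a,(480,280),interpolation=cv2.INTER_CUBIC)
c[:280,:480]=A;c[285:595,:310]=b
w=cv2.resize(cams.camera("wrist")[:,:,::-1],(480,360));c[240:600,320:800]=w
cv2.imwrite("pics/final.png",c)
E
```

```text
(no output)
```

View pics/final.png

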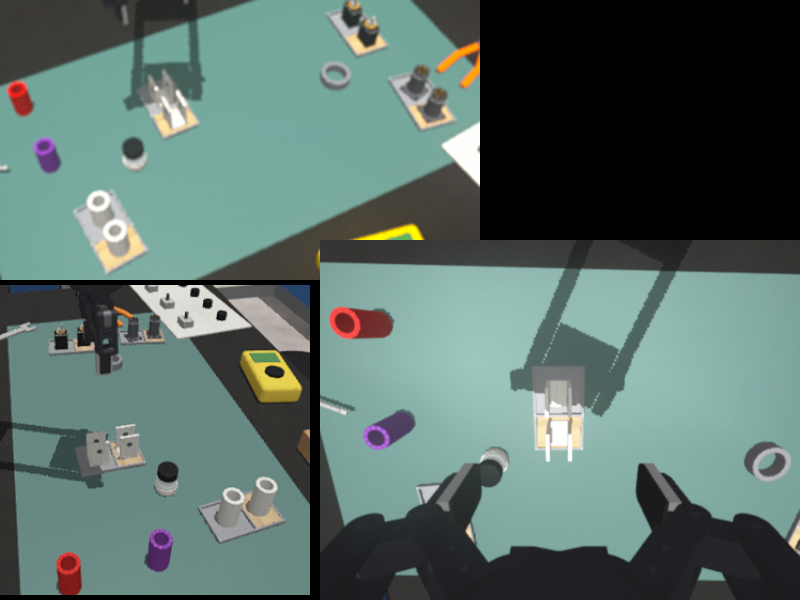

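All four parts stand upright in the bays beside their samples: scene inset (98,205), (160,85), (352,12) and (418,78). The jar, the tape and the red and purple tubes look unmoved.

```bash
python3 -c "
from rig import arm
print(arm.close_job())"
```

```text
the job is handed in; nothing more can be done
None
```

The job is handed in: the switch, connector, bracket and tube each stand upright in the bay beside their matching sample. The jar, tape and look-alikes were left alone, and the arm's clock read about 26 s.

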